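# Find the loose mounting bolt and hold its cap open

## Robot

A 6-joint arm with a two-finger parallel gripper is mounted at the origin on the work surface. World frame = base frame: x ahead of the robot, y to its left, z up, the work surface at z = 0. Lengths are in m, angles in rad, forces in N, time in s.
With the tool pointing down it reaches from about 0.375 to 0.9 m from the base axis. Payload 3.1 kg.
Tool frame: the origin (TCP) lies where the fingers leave the gripper's body, on its centre line; the fingertips stand 70 mm ahead of it and the grasp point (between the pads) lies 51 mm ahead of it; z points along the fingers, y is the line along which they close (so a half turn about z gives the same grasp; the last joint's range is limited). The gripper opens to 87 mm and grips with 3 to 60 N. Pads are 19 mm wide; open, the fingers measure 117 mm over their backs; the gripper's body (75 mm by 190 mm) begins 51 mm behind the grasp point.
Start: joints at [1.048, 0.527, 1.433, -0, 1.181, -0.178], TCP at [0.211, 0.588, 0.292] pointing down, gripper open.
Joint ranges: [-3.08, 3.08], [-0.75, 2.2], [0.22, 2.44], [-1.43, 4.57], [0, 2.65], [-2.85, 2.85]. Speed limits (rad/s): [2.79, 2.79, 3.14, 3.14, 3.14, 3.14].

## Interface

Orientations are given as a unit quaternion [x, y, z, w].
In Python, from rig import robot gives the robot as it stands.
- The arm moves only by the tool send_rows, never from a script. Its argument "deltas" is text: rows parted by semicolons, each of 7 numbers parted by spaces: the shift along the tool's x, y, z in mm, then the turn, a rotation vector about the tool's x, y, z in degrees, then the opening, from 0 (shut) to 1 (fully open). A call has 1 to 10 rows; each row shifts and turns the commanded pose from where the row before left it, along the tool's axes as they then stand; what a row does not reach is not made up. A row lasts 1/8 s, in which the tool goes at most 62.5 mm and 10.7 degrees, less where a joint would pass 70% of its speed; a pose out of reach is approached as far as the arm can. A call is refused whole if a number of a shift passes 62.5 or a number of a turn 10.7, either way. A call with a gripper value outside its range is refused whole. The fingers move at their own pace and stop on an object; "newtons" is the grip in N (left out, the last holds). Time passes only in rows, so rows that do not move let the fingers close. It gives the time, the measured TCP pose, the force, the opening and the grip force at its end, in the units of the state.
- robot.get_obs(): the state, without advancing time (a new reading comes with each control period).
- robot.camera(name): name is "side" or "top"; returns a dict with "image" (420x560x3 uint8, red, green, blue), "depth" (420x560 float32, m along the optical axis (not along the pixel's ray), 0 where there is no reading), "fovy" (degrees; the focal length in pixels is half the picture's height over the tangent of half this angle, whatever the lens; pixels are square), "cx", "cy" (the principal point, pixels), "k1" (the pictures are not rectified: a ray, as slopes to the right and down, at radius r is drawn at 1 + k1 r^2 times it, then the intrinsics apply), "rvec" (rotation vector, rad) and "tvec" (3), from world to camera coordinates, as OpenCV has them. Camera axes: x right, y down, z forward; pixel columns grow to the right and rows downward; lengths in m; the calibration is good to about 2 mm. A picture is of the moment at which its call begins.
- robot.hand_in(): hands the job in; it is judged then, once.
Trained networks look in the newest picture that a camera, given by its name, has taken for a name from the list of things; names that differ only in an ending like _2 or _b are one class to them, and where a whole thing is asked for, a point or a joint stands for the part that bears it (a point fixed in the world has none). Each returns a list of dicts, best first, with "p" (0 to 1); they miss things now and then, are a little off and sometimes report something else, mostly with a low value. They report only what shows in the picture. A call takes as long as a camera call.
- robot.find_in(camera, thing): "box" ([left, top, right, bottom] in pixels, round what is visible of it).
- robot.cut_out(camera, thing): "region" (420x560 bool, what is visible of it) and "box" ([left, top, right, bottom] in pixels, round what is visible of it).
The state is a dict: "time": time; "q": joint angles; "joint_velocities": joint speeds; "joint_torque": joint torques, N m; "position": TCP position; "tool_rot": TCP orientation; "ft_force": force on the tool from outside, world axes, zero at the start; "moment": the same for the moment, N m; "grip_width": finger opening in m; "grip_force": force on a finger pad.
Only numpy, scipy, OpenCV 4.12 (cv2) and the standard library are available. Lean on these libraries where they do the work, as an engineer would, in place of code of your own. Each camera call takes 0.05 s, during which the arm holds its last target. There are 200 camera calls.

## Task

First press the blue flip caps of all three bolts on the laser welder's base fully shut and come off them; then tap firmly down on the three shut caps one after another, starting with the one next to the red stop button and working along the row, to feel which bolt is loose. Finally take the loose bolt's cap by its tab, lift it well past half open and finish holding it there with the gripper, the other two caps staying shut. Never press the stop button, and leave the bottle, screwdriver and tin where they are.

Things in the scene. Friction and masses are not known exactly. Their poses are not given: they have to be found in the camera images.
- base: the laser welder's low scanner base, fixed: a white box with a charcoal top, 160 (x) x 400 (y) x 60 high; origin under its centre. Its x axis points away from the robot, its y axis along the row of bolts. One of its three bolts is loose: pushed on its shut cap it sinks 5 mm on a soft spring (1 N to start, 4 N to bottom) and comes back; the firm ones give under 1 mm at 10 N
- stop: fixed emergency-stop: yellow block 44 x 44 x 22 with a red mushroom button, 43 high over all, on the base top, at one or the other end of the row, 80 from the nearest bolt's axis; origin on the base top under its centre. Must not be pressed
- stop_button (a joint): travel of the red stop button: 0 up, 0.006 m fully pressed
- port: fixed grey connector with a round metal socket, 40 x 40, 30 high, at the other end of the row; origin on the base top under its centre. Not part of the job
- bolt_a: one of three identical-looking bolts, 85 apart along the base, in any order: metal washer of 46 diameter, blue collar, steel hexagon head and, lying on the head, a blue flip cap: a flat disc of 40 diameter, 8 thick, its top 30 above the origin when shut, hinged on the +x side, its pull tab sticking out to -x. Origin on the base top, on the bolt's axis, fixed; axes as the base's
- cap_a (a joint): opening angle of the cap of bolt_a: 0 fully shut, 1.7 rad at most, about 0.8 half open. Starts ajar at 0.12 to 0.28 rad. A light spring closes it (0.06 N m per rad) against hinge friction of 0.025 N m: it stays where it is when a little ajar, but swings down when let go wide open
- tab_a (a point): grip point in the pull tab of the cap of bolt_a: the tab is a bar 42 long (x), 14 wide (y), 14 high, its top level with the disc's top; its outer end is 14 beyond this point, the disc's edge 24 from this point. With the cap shut the point lies 44 to -x of the bolt's axis and 23 above the base top; its axes turn with the cap
- hinge_a (a point): hinge axis (along the base's y) of the cap of bolt_a, 64 to +x of the tab's grip point and, when shut, 22 above the base top; turns with the cap
- bolt_b: one of three identical-looking bolts, 85 apart along the base, in any order: metal washer of 46 diameter, blue collar, steel hexagon head and, lying on the head, a blue flip cap: a flat disc of 40 diameter, 8 thick, its top 30 above the origin when shut, hinged on the +x side, its pull tab sticking out to -x. Origin on the base top, on the bolt's axis, fixed; axes as the base's
- cap_b (a joint): opening angle of the cap of bolt_b: 0 fully shut, 1.7 rad at most, about 0.8 half open. Starts ajar at 0.12 to 0.28 rad. A light spring closes it (0.06 N m per rad) against hinge friction of 0.025 N m: it stays where it is when a little ajar, but swings down when let go wide open
- tab_b (a point): grip point in the pull tab of the cap of bolt_b: the tab is a bar 42 long (x), 14 wide (y), 14 high, its top level with the disc's top; its outer end is 14 beyond this point, the disc's edge 24 from this point. With the cap shut the point lies 44 to -x of the bolt's axis and 23 above the base top; its axes turn with the cap
- hinge_b (a point): hinge axis (along the base's y) of the cap of bolt_b, 64 to +x of the tab's grip point and, when shut, 22 above the base top; turns with the cap
- bolt_c: one of three identical-looking bolts, 85 apart along the base, in any order: metal washer of 46 diameter, blue collar, steel hexagon head and, lying on the head, a blue flip cap: a flat disc of 40 diameter, 8 thick, its top 30 above the origin when shut, hinged on the +x side, its pull tab sticking out to -x. Origin on the base top, on the bolt's axis, fixed; axes as the base's
- cap_c (a joint): opening angle of the cap of bolt_c: 0 fully shut, 1.7 rad at most, about 0.8 half open. Starts ajar at 0.12 to 0.28 rad. A light spring closes it (0.06 N m per rad) against hinge friction of 0.025 N m: it stays where it is when a little ajar, but swings down when let go wide open
- tab_c (a point): grip point in the pull tab of the cap of bolt_c: the tab is a bar 42 long (x), 14 wide (y), 14 high, its top level with the disc's top; its outer end is 14 beyond this point, the disc's edge 24 from this point. With the cap shut the point lies 44 to -x of the bolt's axis and 23 above the base top; its axes turn with the cap
- hinge_c (a point): hinge axis (along the base's y) of the cap of bolt_c, 64 to +x of the tab's grip point and, when shut, 22 above the base top; turns with the cap
- bottle: bystander: white bottle with a red cap, 56 diameter, 140 high, standing; origin under its centre
- screwdriver: bystander: screwdriver lying on the bench; origin below its middle
- tin: bystander: open aluminium parts tin, 100 x 140 x 35; origin under its centre

How it is judged:
On the way, in this order (a step that is already met when the one before it is completed fails the run):
1. all three caps are fully shut (under 0.06 rad) and the fingers are off them (value of joint each of cap_a, cap_b, cap_c below 0.06 rad and contact force between the fingers and bolt_a below 0.3 N and contact force between the fingers and bolt_b below 0.3 N and contact force between the fingers and bolt_c below 0.3 N), for 0.1 s.
2. the cap of the bolt next to the stop button is tapped with over 3 N (((horizontal distance between bolt_a and stop between 0 and 0.12 m and contact force between the fingers and bolt_a above 3 N) or (horizontal distance between bolt_b and stop between 0 and 0.12 m and contact force between the fingers and bolt_b above 3 N) or (horizontal distance between bolt_c and stop between 0 and 0.12 m and contact force between the fingers and bolt_c above 3 N))), for 0.04 s.
3. the cap of the middle bolt is tapped with over 3 N (((horizontal distance between bolt_a and stop between 0.12 and 0.21 m and contact force between the fingers and bolt_a above 3 N) or (horizontal distance between bolt_b and stop between 0.12 and 0.21 m and contact force between the fingers and bolt_b above 3 N) or (horizontal distance between bolt_c and stop between 0.12 and 0.21 m and contact force between the fingers and bolt_c above 3 N))), for 0.04 s.
4. the cap of the bolt farthest from the stop button is tapped with over 3 N (((horizontal distance between bolt_a and stop between 0.21 and 0.4 m and contact force between the fingers and bolt_a above 3 N) or (horizontal distance between bolt_b and stop between 0.21 and 0.4 m and contact force between the fingers and bolt_b above 3 N) or (horizontal distance between bolt_c and stop between 0.21 and 0.4 m and contact force between the fingers and bolt_c above 3 N))), for 0.04 s.
5. the loose bolt's cap is held lifted past half open (0.8 rad) (value of joint cap_b above 0.8 rad and contact force between the fingers and bolt_b above 0.3 N and velocity of joint cap_b between -0.15 and 0.15 rad/s), for 0.2 s.
At the end, for the whole second after the job is handed in: the loose bolt's cap is at rest at more than 0.8 rad, carried by the gripper (over 0.3 N of contact) and by nothing else; the other two caps are shut to within 0.06 rad; the stop button is not pressed; bottle, screwdriver and tin are within 30 mm of where they stood (all of step 5 and value of joint each of cap_a, cap_c below 0.06 rad and value of joint stop_button below 0.003 m and distance of each of bottle, screwdriver, tin from where it was at the start of the episode below 0.03 m and contact force between bolt_b and bottle below 0.3 N and contact force between bolt_b and screwdriver below 0.3 N and contact force between bolt_b and tin below 0.3 N); the arm keeps its last pose, push and grip.
It fails at once if the stop button is pressed by more than 3 mm (value of joint stop_button above 0.003 m).
It fails at once if a firm bolt's cap is lifted open (value of joint any of cap_a, cap_c above 0.5 rad).
It fails at once if the bottle, the screwdriver or the tin is moved by more than 30 mm (distance of any of bottle, screwdriver, tin from where it was at the start of the episode above 0.03 m).
It also fails if it takes over 50 s, if anything falls off the work surface, if the arm or the gripper's body presses on something with over 40 N, if the wrist force passes 120 N, or if a joint passes its speed limit or range.

## Working session

There is one attempt and no reset: what is moved stays moved. The work goes in short steps, Python scripts to look and compute and a tool call to move; the robot and the scene stay as the last step left them, time stands still between calls to the robot, and variables do not carry over. Pictures are saved under pics/ and viewed, at most 10 in all, crops included, and the job is handed in when it is done.

Besides the shell and the picture viewer there is one more tool, called after "Request:" by a JSON object that holds its "name" and its "arguments". send_rows: Moves the arm, as the interface text tells. Its arguments: {"type":"object","properties":{"deltas":{"type":"string"},"newtons":{"type":"number"}},"required":["deltas"]}

```bash
mkdir -p pics
cat > h.py <<'E'
import numpy as np, cv2
from rig import robot
from scipy.spatial.transform import Rotation as R
def K(c):
    H,W=c["image"].shape[:2]; f=H/2/np.tan(np.radians(c["fovy"])/2)
    return np.array([[f,0,c["cx"]],[0,f,c["cy"]],[0,0,1.]]),np.array([c["k1"],0,0,0,0.])
def cloud(c):
    H,W=c["image"].shape[:2]; k,d=K(c)
    v,u=np.mgrid[:H,:W]; p=np.stack([u,v],-1).reshape(-1,1,2).astype(np.float64)
    n=cv2.undistortPoints(p,k,d).reshape(H,W,2); z=c["depth"][...,None]
    P=np.concatenate([n*z,z],-1); M=cv2.Rodrigues(np.array(c["rvec"],float))[0]
    P=(P-np.array(c["tvec"]).ravel())@M; P[c["depth"]==0]=np.nan
    return P
def proj(c,X):
    k,d=K(c); return cv2.projectPoints(np.array(X,float).reshape(-1,1,3),np.array(c["rvec"],float),np.array(c["tvec"],float),k,d)[0].reshape(-1,2)
E
python3 - <<'E'
from h import *
for n in("top","side"):
    c=robot.camera(n); cv2.imwrite(f"pics/{n}0.png",c["image"][...,::-1]); P=cloud(c)
    np.save(f"{n}0.npy",P)
    for t in("base","stop","port","bolt_a","tab_a","bottle","screwdriver","tin"):
        for r in robot.cut_out(n,t)[:4]:
            q=P[r["region"]]; q=q[~np.isnan(q[:,0])]
            print(n,t,round(r["p"],2),np.round(r["box"]),len(q), np.round(np.median(q,0),3) if len(q) else "", np.round(np.percentile(q,[2,98],axis=0),3).tolist() if len(q) else "")
o=robot.get_obs();print(o)
E
```

```text
top base 0.92 [202. 137. 364. 210.] 9014 [ 0.604 -0.027  0.059] [[0.533, -0.222, 0.031], [0.7, 0.156, 0.064]]
top base 0.57 [348. 157. 361. 173.] 140 [ 0.626 -0.2    0.101] [[0.612, -0.214, 0.095], [0.641, -0.187, 0.104]]
top stop 0.92 [344. 150. 367. 175.] 378 [ 0.623 -0.196  0.083] [[0.604, -0.221, 0.063], [0.647, -0.178, 0.104]]
top stop 0.66 [242. 148. 259. 183.] 399 [0.638 0.049 0.094] [[0.592, 0.03, 0.06], [0.669, 0.067, 0.103]]
top stop 0.23 [272. 147. 294. 185.] 350 [ 0.634 -0.035  0.093] [[0.584, -0.054, 0.064], [0.662, -0.019, 0.1]]
top stop 0.16 [203. 132. 366. 212.] 8968 [ 0.603 -0.027  0.059] [[0.533, -0.222, 0.032], [0.699, 0.156, 0.063]]
top port 0.73 [207. 147. 224. 167.] 313 [0.651 0.126 0.077] [[0.633, 0.108, 0.059], [0.676, 0.147, 0.093]]
top bolt_a 0.82 [242. 146. 261. 182.] 388 [0.639 0.049 0.094] [[0.592, 0.029, 0.06], [0.667, 0.067, 0.103]]
top bolt_a 0.82 [276. 151. 296. 187.] 384 [ 0.632 -0.034  0.093] [[0.584, -0.054, 0.061], [0.661, -0.017, 0.1]]
top bolt_a 0.71 [312. 152. 329. 188.] 461 [ 0.626 -0.118  0.092] [[0.578, -0.143, 0.058], [0.657, -0.101, 0.1]]

[... 2459 characters left out ...]
35]]
{'time': 0.9, 'q': array([ 1.04748641e+00,  5.27431336e-01,  1.43271114e+00, -3.34243784e-05,
        1.18138841e+00, -1.78514168e-01]), 'joint_velocities': array([ 0.00018256, -0.00013942,  0.0004343 , -0.00015086, -0.00076276,
       -0.00095846]), 'joint_torque': array([-1.85225995e-04, -4.39995611e+01, -1.76990157e+01,  6.34506019e-02,
        5.02308179e-02, -5.45069824e-06]), 'position': array([0.21122645, 0.58819568, 0.29228707]), 'tool_rot': array([1.71538917e-01, 9.85177344e-01, 2.36839504e-05, 2.51343719e-05]), 'ft_force': array([0.43580346, 0.59380849, 0.38881233]), 'moment': array([-0.03822707,  0.00024486, -0.05609696]), 'grip_force': 0.0, 'grip_width': 0.08716284555515219}
```

Run:
```python
from h import *
P=np.load("top0.npy"); im=cv2.imread("pics/top0.png"); S=np.load("side0.npy"); ims=cv2.imread("pics/side0.png")
for nm,Q,i in(("top",P,im),("side",S,ims)):
    h=cv2.cvtColor(i,cv2.COLOR_BGR2HSV)
    blue=(abs(h[...,0].astype(int)-112)<18)&(h[...,1]>110)&(Q[...,2]>.08)&(Q[...,0]>.5)&(Q[...,0]<.72)&(abs(Q[...,1])<.2)
    n,l,st,_=cv2.connectedComponentsWithStats(blue.astype(np.uint8))
    for k in range(1,n):
        if st[k,4]<40: continue
        q=Q[l==k]; pl=np.linalg.lstsq(np.c_[q[:,:2],np.ones(len(q))],q[:,2],rcond=None)[0]
        rect=cv2.minAreaRect((q[:,:2]*1000).astype(np.float32))
        print(nm,st[k],np.round(q.min(0),4),np.round(q.max(0),4),np.round(np.median(q,0),4),"slope",np.round(pl,3),rect)
# base top rect
b=(abs(P[...,2]-.06)<.006)&(P[...,0]>.48)&(P[...,0]<.75)&(abs(P[...,1]+.03)<.25)
print(cv2.minAreaRect((P[b][:,:2]*1000).astype(np.float32)),b.sum())
a=cv2.resize(im[115:235,90:480],None,fx=2,fy=2,interpolation=cv2.INTER_CUBIC); s=cv2.resize(ims[110:300,150:350],None,fx=1.8,fy=1.8,interpolation=cv2.INTER_CUBIC)
W=np.zeros((240+342,780,3),np.uint8); W[:240]=a; W[240:240+s.shape[0],:s.shape[1]]=s
cv2.imwrite("pics/v1.png",W)
```

```text
top [241 149  17  33 322] [0.5899 0.0299 0.0869] [0.6667 0.0674 0.1047] [0.6394 0.0489 0.0946] slope [-0.161  0.045  0.195] ((628.2998657226562, 48.45209503173828), (76.73783874511719, 37.47666931152344), 0.5652007460594177)
top [278 152  16  33 317] [ 0.5824 -0.0545  0.0856] [ 0.6588 -0.0188  0.1034] [ 0.6319 -0.0347  0.0937] slope [-0.118  0.014  0.169] ((620.4476928710938, -35.921085357666016), (35.38967514038086, 76.38211822509766), 88.31184387207031)
top [314 155  17  33 320] [ 0.5746 -0.1408  0.085 ] [ 0.6512 -0.1027  0.1016] [ 0.625  -0.1192  0.0934] slope [-0.133  0.003  0.177] ((614.345458984375, -115.90797424316406), (37.60145568847656, 75.46194458007812), 74.08150482177734)
side [245 176  31  10 224] [ 0.575  -0.1365  0.0807] [ 0.6517 -0.1003  0.1004] [ 0.6146 -0.1138  0.0914] slope [-0.072 -0.122  0.122] ((613.1725463867188, -119.77574920654297), (76.10249328613281, 35.80796813964844), 3.6270508766174316)
side [237 191  33  11 258] [ 0.5812 -0.0548  0.0805] [ 0.6581 -0.017   0.1012] [ 0.6226 -0.0293  0.0919] slope [-0.08  -0.134  0.137] ((621.1473388671875, -30.49384307861328), (36.66603088378906, 76.2078857421875), 75.65445709228516)
side [228 208  34  12 291] [0.5892 0.0273 0.0802] [0.665  0.0683 0.1044] [0.6305 0.0552 0.0928] slope [-0.12  -0.114  0.174] ((627.9060668945312, 52.804283142089844), (39.474937438964844, 76.41070556640625), 75.65773010253906)
((619.8986206054688, -34.558990478515625), (391.09405517578125, 151.1529083251953), 85.29773712158203) 8192
```

View pics/v1.png

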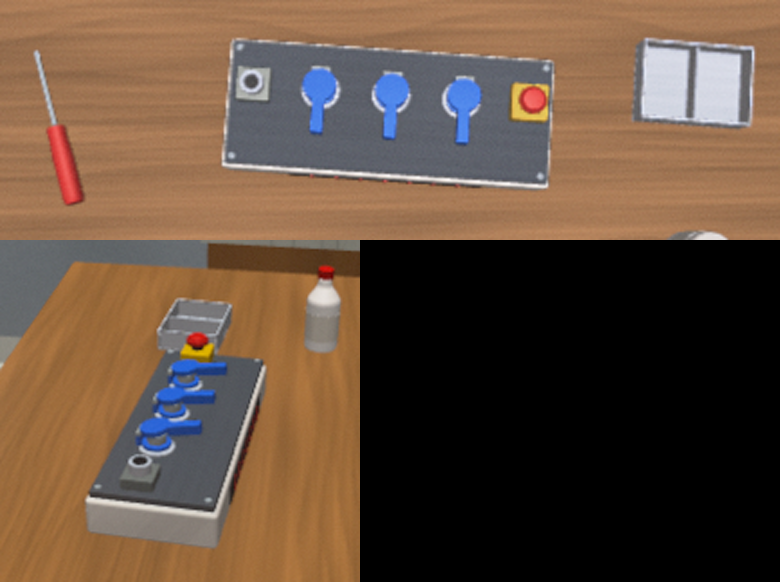

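Request:
{"name": "send_rows", "arguments": {"deltas": "0 0 0 0 0 -7.4 0;0 0 0 0 0 -7.4 0;-35 -38 4 0 0 0 0;-35 -38 4 0 0 0 0;-35 -38 4 0 0 0 0;-35 -38 4 0 0 0 0;-35 -38 4 0 0 0 0;-35 -38 4 0 0 0 0;-35 -38 4 0 0 0 0;-35 -38 4 0 0 0 0", "newtons": 10}}

```text
time: 2.15
position: [0.465, 0.2598, 0.2604]
tool_rot: [0.043, 0.999, 0.0, 0.0]
ft_force: [-0.6, 0.2, 0.6]
grip_width: 0.0018
grip_force: 0.0
```

```bash
cat >> h.py <<'E'
B=[np.array(b) for b in((.647,.048),(.639,-.037),(.6315,-.1215))]  # port side .. stop side
ex=np.array([np.cos(np.radians(5)),-np.sin(np.radians(5))])
def rel(i,off,tip):
    "tool-frame mm from present TCP to (bolt i axis + off along base x, tip height)"
    o=robot.get_obs(); Rm=R.from_quat(o["tool_rot"]).as_matrix(); T=np.r_[B[i]+off*ex,tip+.07]
    print(i,"t",round(o["time"],2),"pos",np.round(o["position"],4),"F",np.round(o["ft_force"],2),"w",round(o["grip_width"],4),"d",np.round(Rm.T@(T-o["position"])*1000,1),"yaw",round(float(np.degrees(np.arctan2(Rm[0,1],Rm[1,1]))),2),"tilt",np.round(Rm[:2,2],4))
E
python3 -c "from h import *;rel(0,-.015,.12)"
```

```text
0 t 2.15 pos [0.465  0.2598 0.2604] F [-0.57  0.19  0.64] w 0.0018 d [-184.5 -195.3   70.4] yaw 4.96 tilt [0.0008 0.0004]
```

Request:
{"name": "send_rows", "arguments": {"deltas": "-31 -33 12 0 0 0 0;-31 -33 12 0 0 0 0;-31 -33 12 0 0 0 0;-31 -33 12 0 0 0 0;-31 -33 12 0 0 0 0;-29 -30 10 0 0 0 0;0 0 6 0 0 0 0;0 0 7 0 0 0 0;0 0 7 0 0 0 0;0 0 0 0 0 0 0"}}

```text
time: 3.4
position: [0.6293, 0.0521, 0.1697]
tool_rot: [0.043, 0.999, 0.0, -0.001]
ft_force: [0.1, 0.3, -0.2]
grip_width: 0.0007
grip_force: 0.0
```

```bash
python3 -c "from h import *;rel(0,-.015,.09)"
```

```text
0 t 3.4 pos [0.6293 0.0521 0.1697] F [ 0.1   0.27 -0.16] w 0.0007 d [-3.  -2.5  9.7] yaw 4.87 tilt [-0.0019  0.0002]
```

Request:
{"name": "send_rows", "arguments": {"deltas": "-3 -2 2 0 0 0 0;0 0 3 0 0 0 0;0 0 2 0 0 0 0;0 0 2 0 0 0 0;0 0 1 0 0 0 0;0 0 0 0 0 0 0"}}

```text
time: 4.15
position: [0.6332, 0.0487, 0.1602]
tool_rot: [0.043, 0.999, -0.0, -0.0]
ft_force: [-0.4, -0.3, 0.6]
grip_width: 0.0004
grip_force: 0.0
```

```bash
python3 -c "from h import *;rel(0,-.015,.09)"
```

```text
0 t 4.15 pos [0.6332 0.0487 0.1602] F [-0.38 -0.29  0.64] w 0.0004 d [1.2 0.5 0.2] yaw 4.96 tilt [-0. -0.]
```

Request:
{"name": "send_rows", "arguments": {"deltas": "0 0 1 0 0 0 0;0 0 1 0 0 0 0;0 0 0 0 0 0 0"}}

```text
time: 4.53
position: [0.6333, 0.0487, 0.1595]
tool_rot: [0.043, 0.999, -0.0, 0.0]
ft_force: [-2.0, 0.7, 6.8]
grip_width: 0.0007
grip_force: 3.4
```

Request:
{"name": "send_rows", "arguments": {"deltas": "0 0 -15 0 0 0 0;0 0 -15 0 0 0 0;0 -42 0 0 0 0 0;0 -43 0 0 0 0 0;0 0 5 0 0 0 0;0 0 10 0 0 0 0;0 0 9 0 0 0 0;0 0 4 0 0 0 0;0 0 2 0 0 0 0;0 0 1 0 0 0 0"}}

```text
time: 5.78
position: [0.6258, -0.0353, 0.1573]
tool_rot: [0.043, 0.999, 0.0, -0.0]
ft_force: [-1.1, 1.5, 3.2]
grip_width: 0.0007
grip_force: 1.1
```

```bash
python3 -c "from h import *;rel(1,-.015,.09)"
```

```text
1 t 5.78 pos [ 0.6258 -0.0353  0.1573] F [-1.13  1.52  3.19] w 0.0007 d [ 1.7 -0.5 -2.7] yaw 4.92 tilt [-0.0003  0.0004]
```

Request:
{"name": "send_rows", "arguments": {"deltas": "0 0 0 0 0 0 0;0 0 -15 0 0 0 0;0 0 -15 0 0 0 0;0 -42 0 0 0 0 0;0 -43 0 0 0 0 0;0 0 5 0 0 0 0;0 0 10 0 0 0 0;0 0 8 0 0 0 0;0 0 4 0 0 0 0;0 0 3 0 0 0 0"}}

```text
time: 7.02
position: [0.618, -0.1194, 0.1584]
tool_rot: [0.043, 0.999, 0.0, -0.001]
ft_force: [-6.1, 2.7, 18.1]
grip_width: 0.0004
grip_force: 9.1
```

Request:
{"name": "send_rows", "arguments": {"deltas": "0 0 0 0 0 0 0"}}

```text
time: 7.15
position: [0.618, -0.1194, 0.159]
tool_rot: [0.043, 0.999, 0.0, -0.001]
ft_force: [-3.9, 2.2, 12.0]
grip_width: 0.0004
grip_force: 5.8
```

```bash
python3 -c "from h import *;rel(2,-.015,.09)"
```

```text
2 t 7.15 pos [ 0.618  -0.1194  0.159 ] F [-3.92  2.21 11.96] w 0.0004 d [ 1.3 -0.9 -1. ] yaw 4.88 tilt [-0.0017  0.0008]
```

Request:
{"name": "send_rows", "arguments": {"deltas": "0 0 -15 0 0 0 0;0 0 -25 0 0 0 0;50 0 -20 0 0 0 0;50 0 0 0 0 0 0;50 0 0 0 0 0 0;0 0 0 0 0 0 0"}}

```text
time: 7.9
position: [0.4647, -0.1058, 0.2171]
tool_rot: [0.043, 0.999, 0.001, -0.003]
ft_force: [1.1, 0.7, 0.4]
grip_width: 0.0004
grip_force: 0.0
```

Run:
```python
from h import *
for nm in("top","side"):
    c=robot.camera(nm); Q=cloud(c); i=c["image"][...,::-1].copy(); cv2.imwrite(f"pics/{nm}1.png",i)
    h=cv2.cvtColor(i,cv2.COLOR_BGR2HSV)
    blue=(abs(h[...,0].astype(int)-112)<18)&(h[...,1]>110)&(Q[...,2]>.08)&(Q[...,0]>.5)&(Q[...,0]<.72)&(abs(Q[...,1])<.2)
    n,l,st,_=cv2.connectedComponentsWithStats(blue.astype(np.uint8))
    for k in range(1,n):
        if st[k,4]<40: continue
        q=Q[l==k]; t=q[q[:,0]<q[:,0].min()+.015]
        print(nm,st[k],np.round(q.min(0),4),np.round(q.max(0),4),"tab z",np.round(np.percentile(t[:,2],[50,95]),4),"tab y",np.round(t[:,1].min(),4),np.round(t[:,1].max(),4),"disc z",np.round(np.median(q[q[:,0]>q[:,0].max()-.04][:,2]),4))
rel(2,-.012,.1)
W=np.zeros((600,800,3),np.uint8)
a=cv2.imread("pics/top1.png")[130:220,190:380]; s=cv2.imread("pics/side1.png")[155:265,190:300]
W[:270,:570]=cv2.resize(a,None,fx=3,fy=3,interpolation=2);W[270:600,:330]=cv2.resize(s,None,fx=3,fy=3,interpolation=2)
cv2.imwrite("pics/v2.png",W)
```

```text
top [241 150  17  33 317] [0.5887 0.03   0.0803] [0.6649 0.0677 0.094 ] tab z [0.0893 0.0917] tab y 0.0451 0.0589 disc z 0.0895
top [278 152  16  34 319] [ 0.5812 -0.0545  0.0816] [ 0.6586 -0.0188  0.0944] tab z [0.0894 0.0927] tab y -0.0394 -0.0251 disc z 0.0893
top [314 155  16  33 319] [ 0.5747 -0.1391  0.0801] [ 0.6506 -0.1031  0.0939] tab z [0.089  0.0921] tab y -0.1236 -0.1095 disc z 0.0895
side [246 177  30  10 195] [ 0.5744 -0.1411  0.0801] [ 0.6484 -0.0987  0.0919] tab z [0.0873 0.0903] tab y -0.1248 -0.1068 disc z 0.0887
side [237 192  33  11 232] [ 0.5812 -0.0578  0.0805] [ 0.6579 -0.0151  0.092 ] tab z [0.0878 0.0905] tab y -0.0422 -0.0215 disc z 0.0887
side [228 210  35  12 269] [0.5878 0.0312 0.08  ] [0.6642 0.069  0.0921] tab z [0.0874 0.0903] tab y 0.0455 0.0612 disc z 0.0884
2 t 8.0 pos [ 0.4698 -0.1079  0.2179] F [-0.26 -0.2  -0.29] w 0.0007 d [-150.2    0.4   48.2] yaw 4.95 tilt [ 0.0023 -0.0011]
```

View pics/v2.png

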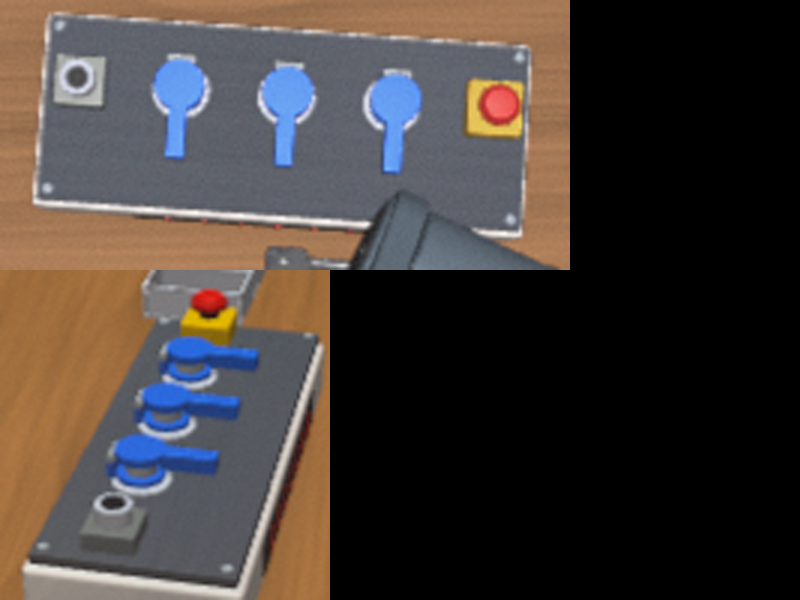

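Request:
{"name": "send_rows", "arguments": {"deltas": "-50 0 10 0 0 0 0;-50 0 10 0 0 0 0;-50 0 10 0 0 0 0;0 0 10 0 0 0 0;0 0 8 0 0 0 0;0 0 5 0 0 0 0;0 0 5 0 0 0 0;0 0 2 0 0 0 0;0 0 0 0 0 0 0"}}

```text
time: 9.12
position: [0.6178, -0.1205, 0.1593]
tool_rot: [0.043, 0.999, -0.0, -0.0]
ft_force: [-3.2, 1.3, 7.8]
grip_width: 0.0001
grip_force: 4.5
```

```bash
python3 -c "from h import *;rel(2,-.012,.09)"
```

```text
2 t 9.12 pos [ 0.6178 -0.1205  0.1593] F [-3.24  1.25  7.79] w 0.0001 d [-1.7  0.2 -0.7] yaw 4.96 tilt [-0.0004 -0.    ]
```

Firm at 7.8 N. Next the middle bolt.

Request:
{"name": "send_rows", "arguments": {"deltas": "0 0 -10 0 0 0 0;0 0 -10 0 0 0 0;0 42 0 0 0 0 0;0 43 0 0 0 0 0;0 0 5 0 0 0 0;0 0 7 0 0 0 0;0 0 6 0 0 0 0;0 0 2 0 0 0 0;0 0 2 0 0 0 0;0 0 0 0 0 0 0"}}

```text
time: 10.38
position: [0.6258, -0.0368, 0.1555]
tool_rot: [0.043, 0.999, -0.0, -0.0]
ft_force: [-1.2, -2.4, 3.4]
grip_width: 0.0005
grip_force: 1.6
```

Request:
{"name": "send_rows", "arguments": {"deltas": "0 0 2 0 0 0 0;0 0 2 0 0 0 0;0 0 0 0 0 0 0"}}

```text
time: 10.75
position: [0.6259, -0.0366, 0.1545]
tool_rot: [0.043, 0.999, -0.001, 0.0]
ft_force: [-5.3, -2.0, 17.3]
grip_width: 0.0008
grip_force: 9.1
```

Request:
{"name": "send_rows", "arguments": {"deltas": "0 0 -12 0 0 0 0;0 0 -13 0 0 0 0;0 42 0 0 0 0 0;0 43 0 0 0 0 0;0 0 5 0 0 0 0;0 0 6 0 0 0 0;0 0 4 0 0 0 0;0 0 2 0 0 0 0;0 0 2 0 0 0 0;0 0 0 0 0 0 0"}}

```text
time: 12.0
position: [0.633, 0.0477, 0.1592]
tool_rot: [0.044, 0.999, -0.0, -0.0]
ft_force: [-4.2, -0.6, 11.2]
grip_width: 0.0008
grip_force: 5.3
```

```bash
python3 -c "from h import *;rel(0,-.012,.09)"
```

```text
0 t 12.0 pos [0.633  0.0477 0.1592] F [-4.16 -0.56 11.2 ] w 0.0008 d [-2.   1.5 -0.8] yaw 5.01 tilt [-0.0004 -0.0004]
```

Request:
{"name": "send_rows", "arguments": {"deltas": "0 0 -15 0 0 0 0;0 0 -20 0 0 0 0;10 -40 -5 0 0 0 0.55;10 -43 0 0 0 0 0.55;10 0 0 0 0 0 0.55;0 0 0 0 0 0 0.55"}}

```text
time: 12.75
position: [0.5954, -0.0314, 0.1974]
tool_rot: [0.044, 0.999, 0.0, -0.0]
ft_force: [0.0, 0.0, 0.3]
grip_width: 0.0324
grip_force: 0.0
```

```bash
python3 -c "from h import *;rel(1,-.045,.069)"
```

```text
1 t 12.75 pos [ 0.5954 -0.0314  0.1974] F [0.04 0.02 0.34] w 0.0324 d [ 1.  -1.8 58.4] yaw 5.03 tilt [-0.0008  0.0007]
```

Request:
{"name": "send_rows", "arguments": {"deltas": "1 -2 5 0 0 0 0.55;0 0 10 0 0 0 0.55;0 0 15 0 0 0 0.55;0 0 14 0 0 0 0.55;0 0 10 0 0 0 0.55;0 0 4 0 0 0 0.55;0 0 0 0 0 0 0.55"}}

```text
time: 13.62
position: [0.5949, -0.0333, 0.1389]
tool_rot: [0.043, 0.999, 0.0, -0.0]
ft_force: [-0.0, -1.4, -0.4]
grip_width: 0.0476
grip_force: 0.0
```

```bash
python3 -c "
from h import *;rel(1,-.045,.069)
c=robot.camera('side');cv2.imwrite('pics/v3.png',cv2.resize(c['image'][130:280,180:330,::-1],None,fx=4,fy=4,interpolation=2))"
```

```text
1 t 13.62 pos [ 0.5949 -0.0333  0.1389] F [-0.02 -1.43 -0.41] w 0.0476 d [ 0.8  0.2 -0.1] yaw 4.96 tilt [-0.0005  0.0001]
```

View pics/v3.png

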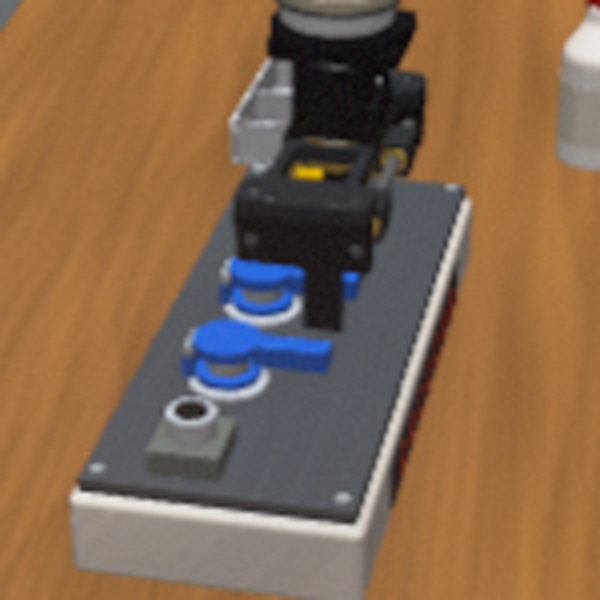

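Request:
{"name": "send_rows", "arguments": {"deltas": "0 0 0 0 0 0 0;0 0 0 0 0 0 0;0 0 0 0 0 0 0;0 0 0 0 0 0 0;0 0 0 0 0 0 0", "newtons": 15}}

```text
time: 14.3
position: [0.595, -0.0335, 0.1393]
tool_rot: [0.043, 0.999, -0.0, 0.0]
ft_force: [0.4, -0.8, 0.1]
grip_width: 0.0138
grip_force: 15.0
```

Run:
```python
import numpy as np
n=14; cp=None; acc=np.zeros(2)
f=lambda t,p: 65*np.array([-np.cos(t),np.sin(t)])+51*np.array([np.sin(p),np.cos(p)])
pos=f(0,0); rows=[]
for k in range(n):
    t=np.radians(4.8*(k+1)); p=np.radians(2.5*k); p2=np.radians(2.5*(k+1))
    d=f(t,p2)-pos; A=np.array([[-np.cos(p),np.sin(p)],[-np.sin(p),-np.cos(p)]])
    s=np.round(A@d,1); pos=pos+A.T@s; rows.append(f"{s[0]:g} 0 {s[1]:g} 0 2.5 0 0")
print(";".join(rows))
```

```text
-2.5 0 -5.4 0 2.5 0 0;-2.6 0 -5.4 0 2.5 0 0;-2.9 0 -5.3 0 2.5 0 0;-3.1 0 -5.3 0 2.5 0 0;-3.3 0 -5.3 0 2.5 0 0;-3.6 0 -5.3 0 2.5 0 0;-3.7 0 -5.1 0 2.5 0 0;-4 0 -5.2 0 2.5 0 0;-4.1 0 -5 0 2.5 0 0;-4.4 0 -5 0 2.5 0 0;-4.5 0 -4.8 0 2.5 0 0;-4.8 0 -4.8 0 2.5 0 0;-4.9 0 -4.7 0 2.5 0 0;-5.2 0 -4.5 0 2.5 0 0
```

Request:
{"name": "send_rows", "arguments": {"deltas": "-2.5 0 -5.4 0 2.5 0 0;-2.6 0 -5.4 0 2.5 0 0;-2.9 0 -5.3 0 2.5 0 0;-3.1 0 -5.3 0 2.5 0 0;-3.3 0 -5.3 0 2.5 0 0;-3.6 0 -5.3 0 2.5 0 0;-3.7 0 -5.1 0 2.5 0 0"}}

```text
time: 15.18
position: [0.6217, -0.0358, 0.172]
tool_rot: [0.043, 0.987, 0.006, -0.152]
ft_force: [1.6, -1.8, -5.3]
grip_width: 0.0141
grip_force: 15.0
```

Request:
{"name": "send_rows", "arguments": {"deltas": "-4 0 -5.2 0 2.5 0 0;-4.1 0 -5 0 2.5 0 0;-4.4 0 -5 0 2.5 0 0;-4.5 0 -4.8 0 2.5 0 0;-4.8 0 -4.8 0 2.5 0 0;-4.9 0 -4.7 0 2.5 0 0;-5.2 0 -4.5 0 2.5 0 0;0 0 0 0 0 0 0;0 0 0 0 0 0 0;0 0 0 0 0 0 0"}}

```text
time: 16.42
position: [0.6636, -0.0393, 0.1889]
tool_rot: [0.041, 0.953, 0.013, -0.3]
ft_force: [-0.1, -1.5, -8.3]
grip_width: 0.0135
grip_force: 15.0
```

Run:
```python
from h import *
rel(1,-.045,.069)
o=robot.get_obs(); Rm=R.from_quat(o["tool_rot"]).as_matrix(); G=o["position"]+.051*Rm[:,2]
H=np.r_[B[1]+.02*ex,.082]; print("G-H",np.round(G-H,4),"angle",np.arctan2(G[2]-H[2],-(G-H)[:2]@ex),np.linalg.norm((G-H)))
a=robot.camera("side")["image"][120:270,190:330,::-1]; 
c=robot.camera("top")["image"][130:220,190:380,::-1]
W=np.zeros((600,800,3),np.uint8);W[:450,:420]=cv2.resize(a,None,fx=3,fy=3,interpolation=2);W[:180,420:800]=cv2.resize(c,None,fx=2,fy=2,interpolation=2);cv2.imwrite("pics/v4.png",W)
```

```text
1 t 16.43 pos [ 0.6636 -0.0393  0.1889] F [-0.07 -1.45 -8.31] w 0.0135 d [28.6  0.2 80.9] yaw 4.95 tilt [-0.5704  0.0493]
G-H [-0.0244  0.0019  0.0651] angle 1.2114953827211523 0.06954016062309286
```

View pics/v4.png

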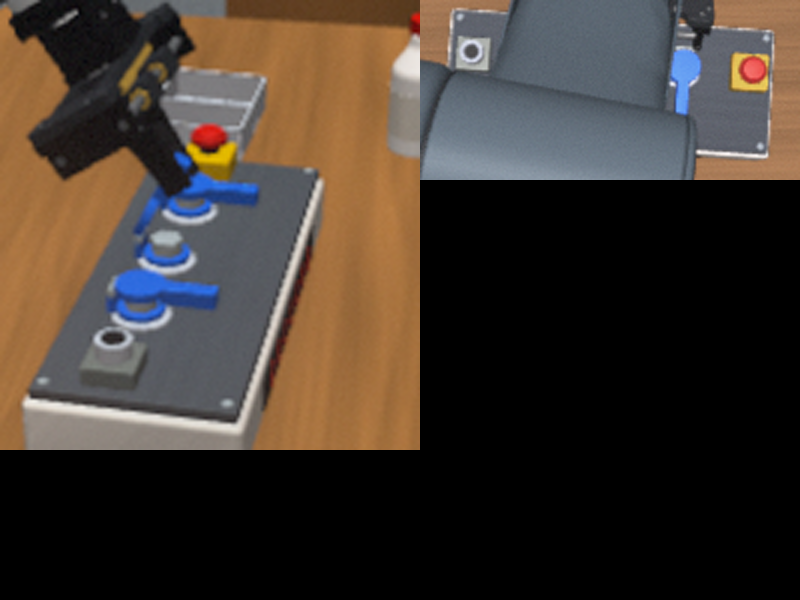

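Request:
{"name": "send_rows", "arguments": {"deltas": "-0.8 0 1.2 0 0 0 0;0 0 0 0 0 0 0;0 0 0 0 0 0 0;0 0 0 0 0 0 0;0 0 0 0 0 0 0"}}

```text
time: 17.15
position: [0.6639, -0.0393, 0.1889]
tool_rot: [0.041, 0.953, 0.013, -0.3]
ft_force: [-0.2, -0.9, -4.6]
grip_width: 0.0137
grip_force: 15.0
```

Run:
```python
from h import *
o=robot.get_obs(); print(o["position"],o["ft_force"],o["grip_force"],o["grip_width"],abs(o["joint_velocities"]).max())
print(robot.hand_in())
```

```text
[ 0.66385986 -0.03931752  0.1888635 ] [-0.18326305 -0.89930842 -4.55170102] 14.999809702858329 0.013714092797979326 0.0025010954458617265
the job is handed in; nothing more can be done
None
```

I shut all three caps, tapped them in order from the stop button, and found the middle bolt loose; its cap is gripped by the tab at about 1.15 rad (estimated from the arm pose). The job was handed in at about 17 s, and no verdict was returned.

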